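# Set the ratchet and clamp a clock barrel

## Robot

A 7-joint arm with a two-finger parallel gripper is mounted at the origin on the work surface. World frame = base frame: x ahead of the robot, y to its left, z up, the work surface at z = 0. Lengths are in m, angles in rad, forces in N, time in s.
With the tool pointing down it reaches from about 0.425 to 0.875 m from the base axis. Payload 9.9 kg.
Tool frame: the origin (TCP) lies between the finger pads; the fingertips stand 22 mm ahead of it and the grasp point (between the pads) lies 3 mm ahead of it; z points along the fingers, y is the line along which they close (so a half turn about z gives the same grasp; the last joint's range is limited). The gripper opens to 85 mm and grips with 20 to 120 N. Pads are 22 mm wide; open, the fingers measure 114 mm over their backs; the gripper's body (76 mm by 85 mm) begins 54 mm behind the grasp point. The pads swing forward as they close: fully open they stand 13 mm farther back than shut.
Start: joints at [-1.308, 0.576, 0.025, 1.437, -0.015, 1.129, -0.057], TCP at [0.229, 0.635, 0.253] pointing down, gripper open.
Joint ranges: [-2.76, 2.76], [-0.34, 2.15], [-1.52, 1.57], [0.19, 2.46], [-1.09, 4.23], [0.17, 1.99], [-2.82, 2.82]. Speed limits (rad/s): [2.22, 2.22, 3.01, 3.01, 3.14, 3.14, 3.14].

## Interface

Orientations are given as a unit quaternion [w, x, y, z].
In Python, from workcell import * gives the robot as it stands.
- The arm moves only by the shell command python3 -m inch 'ROWS' [FORCE]. ROWS is a JSON object whose one key "series" holds a list of rows, each an object with "rotation": the turn, a rotation vector about the tool's x, y, z in degrees, a list of three; "travel": the shift along the tool's x, y, z in cm, a list of three; "jaw": the closure, from 0 (fully open) to 1 (shut). A call has 1 to 8 rows; each row shifts and turns the commanded pose from where the row before left it, along the tool's axes as they then stand; what a row does not reach is not made up. A row lasts 1/10 s, in which the tool goes at most 50 mm and 8.59 degrees, less where a joint would pass 70% of its speed; a pose out of reach is approached as far as the arm can. A call with a gripper value outside its range is refused whole. The fingers move at their own pace and stop on an object; FORCE is the grip in N (left out, the last holds). Time passes only in rows, so rows that do not move let the fingers close. It gives the time, the measured TCP pose, the force, the opening and the grip force at its end, in the units of the state.
- observe(): the state, without advancing time (a new reading comes with each control period).
- snapshot(name): name is "side" or "top" or "wrist"; returns (picture, depth): 420x560x3 uint8, red, green, blue; 420x560 float32, m along the optical axis (not along the pixel's ray), 0 where there is no reading.
- get_calibration(name): a dict with "fovy" (degrees; the focal length in pixels is half the picture's height over the tangent of half this angle, whatever the lens; pixels are square), "cx", "cy" (the principal point, pixels), "cam_to_world" (4x4, takes a point from camera to world coordinates). Camera axes: x right, y up, looking along -z (the intrinsics and any distortion apply to the point x, -y, -z); pixel columns grow to the right and rows downward; lengths in m; the calibration is good to about 2 mm. A picture is of the moment at which its call begins: read the wrist's pose just before it. get_calibration takes no time and is no camera call; for the wrist camera it gives the pose at the moment of the call.
- hand_in(): hands the job in; it is judged then, once.
Trained networks look in the newest picture that a camera, given by its name, has taken for a name from the list of things; names that differ only in an ending like _2 or _b are one class to them, and where a whole thing is asked for, a point or a joint stands for the part that bears it (a point fixed in the world has none). Each returns a list of dicts, best first, with "confidence" (0 to 1); they miss things now and then, are a little off and sometimes report something else, mostly with a low value. They report only what shows in the picture. A call takes as long as a camera call. They do not tell look-alikes from the thing itself.
- find_in(query, camera): "extent" ([left, top, width, height] in pixels, round what is visible of it).
- cut_out(query, camera): "mask" (420x560 bool, what is visible of it) and "extent" ([left, top, width, height] in pixels, round what is visible of it).
The state is a dict: "time": time; "joint_positions": joint angles; "dq": joint speeds; "tau": joint torques, N m; "tool_pos": TCP position; "orientation": TCP orientation; "ft_force": force on the tool from outside, world axes, zero at the start; "ft_torque": the same for the moment, N m; "gripper_width": finger opening in m; "grip_force": force on a finger pad.
Only numpy, scipy, OpenCV 4.12 (cv2) and the standard library are available. Lean on these libraries where they do the work, as an engineer would, in place of code of your own. Each camera call takes 0.05 s, during which the arm holds its last target. There are 200 camera calls.

## Task

Clamp the brass clock barrel in the small bench press. The press's ratchet is set to loosen: flip its red direction lever fully over to the green (tighten) dot, prove the setting by swinging the handle anticlockwise almost to its stop, feeling it free-wheel without turning the screw, then pump the handle clockwise until the pad grips the barrel firmly (the grip takes about 4 N more push than it did with the pad still in the air), never crushing it. Never wind the screw in the loosening direction, leave the lever at tighten, let go, and leave the other things on the bench where they are.

Things in the scene. Friction and masses are not known exactly. Their poses are not given: they have to be found in the camera images.
- press: Dark green cast bench press, fixed to the bench: base 130 x 150 x 25 mm, two steel columns, bridge whose top is 115 mm above the bench. Origin: underside centre of the base, on the upright screw axis; x axis across the bridge, y axis along it, z up. The handle swings about the screw axis on the +y side of the press.
- axis (a point): Point on the upright screw axis, 150 mm above the bench: the centre about which handle, screw and lever all turn.
- handle (a joint): Steel ratchet handle on the press, rad about the screw axis: 0 = along the press's +y axis, positive = clockwise from above (tightening stroke), stops at -0.6 and +0.6. Free-wheeling takes at most 2 N at the grip, with clicks every 0.26 rad; up to 0.3 rad of a driving stroke is lost before the ratchet bites. Head and bar reach 144 mm above the bench.
- grip_mid (a point): Middle of the upright wooden grip, at the handle's end, 105 mm from the screw axis: a cylinder 22 mm in diameter and 48 mm tall (141 to 189 mm above the bench) which spins freely on its pin; this point is on its centre line, 167 mm above the bench.
- lever (a joint): Red direction lever, turning about the screw axis relative to the handle; stays put, 2 to 3 N at the fin moves it. 0 = loosen (red dot), 1.0 = stop, tighten (green dot), rad, positive anticlockwise from above; half-way locks both ways. At loosen the handle drives the screw anticlockwise and free-wheels clockwise; at tighten it drives clockwise and free-wheels anticlockwise.
- lever_fin (a point): Centre of the lever's upright red fin, 28 mm from the screw axis on the side away from the grip, 165 mm above the bench. Fin: 30 mm long (radially), 10 mm thick (tangentially), 28 mm tall (top at 179 mm). Its direction from the axis is the handle's, reversed and turned by (lever - 0.5) rad anticlockwise.
- screw (a joint): The press's screw, rad; starts at 0, positive = clockwise = pad going down, 2 mm per rad. With the pad still in the air its own friction asks about 8.5 N of push at the grip while turning (sagging to about 6.5 N when the stroke pauses); it stays where it is left.
- pad: Black rubber pad, 34 mm across, under the screw, over the barrel; origin: centre of its underside. Starts 1.5 to 3.5 mm above the barrel. After touching, each 0.1 rad of screw adds about 40 N of clamping and 0.7 N to the push at the grip. Firm: 2 to 6.5 N more push than in the air (80 to 420 N on the barrel); from about 8 N more (480 N) it is crushed.
- barrel: Brass clock mainspring barrel, 42 mm in diameter, standing in the nest of the press, fast; origin at the centre of its underside, down in the nest. Its height in the nest is not known exactly.
- oiler: Bystander: small amber oil bottle, 32 mm in diameter, 70 mm tall, standing; origin: centre of its underside.
- driver: Bystander: screwdriver, 160 mm long, lying on the bench; origin near its middle.
- wheel: Bystander: brass clock wheel, 52 mm in diameter, lying flat with its 27 mm arbor up; origin: centre of its underside.
Not all that is in view belongs to the job. Of the things like the press, leave any that is orange or turquoise; of the rest the smaller one is meant.

How it is judged:
By the outcome, as a careful person would: the job done as asked, in the order asked, and still so for the second after the job is handed in, with the robot touching nothing.
It also fails if it takes over 64 s, if anything falls off the work surface, if the arm or the gripper's body presses on something with over 40 N, if the wrist force passes 120 N, or if a joint passes its speed limit or range.

## Working session

There is one attempt and no reset: what is moved stays moved. The work goes in short steps, Python scripts to look and compute and a shell command to move; the robot and the scene stay as the last step left them, time stands still between calls to the robot, and variables do not carry over. Pictures are saved under pics/ and viewed, at most 10 in all, crops included, and the job is handed in when it is done.

```bash
mkdir -p pics; ls; cat > h.py <<'E'
from workcell import *
import numpy as np, cv2
from scipy.spatial.transform import Rotation as R
def K(c):
    f=210/np.tan(np.radians(c["fovy"])/2); return f
def pt(c,u,v,d):
    f=K(c); p=np.array([(u-c["cx"])/f*d,-(v-c["cy"])/f*d,-d,1]); return (np.array(c["cam_to_world"])@p)[:3]
def cloud(c,d):
    v,u=np.mgrid[0:420,0:560]; f=K(c)
    P=np.stack([(u-c["cx"])/f*d,-(v-c["cy"])/f*d,-d,np.ones_like(d)],-1)
    return (P@np.array(c["cam_to_world"]).T)[...,:3]
def proj(c,p):
    q=np.linalg.inv(np.array(c["cam_to_world"]))@np.append(p,1); f=K(c)
    return c["cx"]+f*q[0]/-q[2], c["cy"]-f*q[1]/-q[2]
def rep():
    s=observe(); o=s["orientation"]; r=R.from_quat([o[1],o[2],o[3],o[0]]).as_matrix()
    print(s["time"],np.round(s["tool_pos"],4),"\n",np.round(r,3),np.round(s["ft_force"],2),s["gripper_width"]); return s,r
E
python3 - <<'E'
from h import *
ims=[]
for n in("side","top","wrist"):
    p,d=snapshot(n); c=get_calibration(n); np.savez(f"{n}0.npz",p=p,d=d); print(n,{k:(np.round(v,3).tolist()) for k,v in c.items()},(d>0).mean())
    cv2.imwrite(f"pics/{n}0.png",p[...,::-1])
    for q in("press","handle","lever","oiler"): print(q,[(x["extent"],round(x["confidence"],2)) for x in find_in(q,n)])
rep()
E
```

```text
pics
side {'fovy': 46.309, 'cx': 274.579, 'cy': 210.027, 'cam_to_world': [[0.754, 0.354, -0.554, -0.135], [-0.657, 0.402, -0.638, -0.876], [-0.003, 0.845, 0.535, 0.774], [0.0, 0.0, 0.0, 1.0]]} 0.9957525510204082
press [([195.9, 218.5, 79.8, 123.7], 0.81), ([129.8, 131.4, 86.0, 138.2], 0.79), ([255.4, 169.2, 69.9, 102.2], 0.7), ([296.5, 264.5, 97.6, 143.8], 0.69)]
handle [([276.6, 166.4, 32.7, 50.9], 0.97), ([134.9, 130.0, 60.0, 63.2], 0.9), ([195.7, 217.2, 64.5, 65.6], 0.9), ([297.6, 267.0, 89.8, 72.2], 0.9), ([341.6, 228.6, 13.8, 30.2], 0.58), ([317.2, 281.9, 44.7, 17.0], 0.31)]
lever [([220.4, 249.4, 16.3, 21.1], 0.72), ([155.5, 160.5, 25.5, 24.0], 0.64)]
oiler [([343.7, 229.1, 14.2, 27.3], 0.53)]
top {'fovy': 44.599, 'cx': 276.426, 'cy': 203.545, 'cam_to_world': [[0.002, 0.998, -0.064, 0.432], [-1.0, 0.002, -0.005, -0.104], [-0.005, 0.064, 0.998, 1.269], [0.0, 0.0, 0.0, 1.0]]} 0.9960416666666667
press [([88.2, 217.3, 145.0, 87.2], 0.91), ([243.0, 138.7, 79.2, 69.3], 0.9), ([273.2, 252.0, 84.0, 59.8], 0.85), ([396.2, 223.4, 83.0, 65.6], 0.58)]
handle [([273.6, 271.3, 82.7, 34.1], 0.94), ([395.2, 237.5, 80.1, 33.0], 0.87), ([87.5, 243.7, 127.7, 48.3], 0.72), ([245.3, 141.0, 73.0, 55.4], 0.69)]
lever [([157.9, 254.6, 35.9, 34.7], 0.64), ([277.8, 165.7, 22.6, 19.5], 0.6), ([442.8, 248.0, 28.0, 14.1], 0.59), ([316.4, 279.3, 25.9, 21.1], 0.54)]
oiler [([326.7, 128.5, 14.7, 15.5], 0.75), ([242.1, 137.9, 78.5, 68.6], 0.69), ([242.1, 142.1, 13.7, 13.6], 0.29)]
wrist {'fovy': 69.911, 'cx': 278.445, 'cy': 208.912, 'cam_to_world': [[0.339, -0.895, -0.292, 0.155], [0.941, 0.322, 0.104, 0.662], [0.001, -0.31, 0.951, 0.374], [0.0, 0.0, 0.0, 1.0]]} 0.9959438775510204
press [([1.2, 311.2, 51.9, 72.1], 0.55)]
handle []
lever []
oiler []
0.75 [0.2294 0.6348 0.2533] 
 [[-0.94  0.34 -0.  ]
 [ 0.34  0.94  0.  ]
 [ 0.   -0.   -1.  ]] [ 0.2  -0.16 -0.6 ] 0.08538092434188051
```

View pics/top0.png

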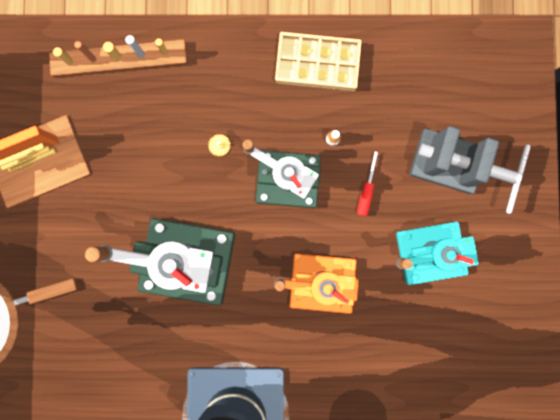

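View pics/side0.png

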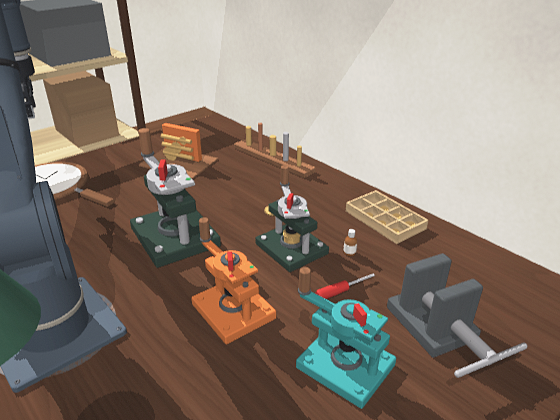

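Top view: the press look-alikes are big green (185,262), small green (289,177), orange (325,285) and turquoise (440,253). I discard the orange and turquoise ones. Of the two green ones I choose the smaller at (289,177), which shows the grip at (247,145), the barrel below it, and the fin at about (295,180). In the side view it is at (292,230). Now a close crop and measurements.

```bash
python3 - <<'E'
from h import *
A=[]
for n,(x0,y0,x1,y1) in (("top",(225,115,385,225)),("side",(240,155,340,275))):
    z=np.load(n+"0.npz");p=z["p"];d=z["d"];c=get_calibration(n)
    A.append(cv2.resize(p[y0:y1,x0:x1,::-1],(560,int(560*(y1-y0)/(x1-x0))) if n=="top" else (320,385),interpolation=cv2.INTER_CUBIC))
    P=cloud(c,d); sub=np.zeros(d.shape,bool);sub[y0:y1,x0:x1]=1
    P=P[sub];C=p[sub].astype(int)
    print(n,"bench",np.median(P[P[:,2]<.01][:,2]))
    red=(C[:,0]>150)&(C[:,1]<70)&(C[:,2]<70)&(P[:,2]>.13)
    print("red",red.sum(),P[red].min(0),P[red].max(0),P[red].mean(0))
    for lo,hi in((.183,.2),(.15,.183),(.125,.15),(.105,.123),(.018,.032)):
        m=(P[:,2]>lo)&(P[:,2]<hi); Q=P[m]
        if m.sum()>5:
            r=cv2.minAreaRect((Q[:,:2]*1000).astype(np.float32)); print(lo,m.sum(),Q.mean(0).round(4),np.median(Q[:,2]).round(4),r)
    print("pts>.12 near"); 
m=max(a.shape[0] for a in A)
A=[cv2.copyMakeBorder(a,0,m-a.shape[0],0,0,cv2.BORDER_CONSTANT) for a in A]
im=np.hstack(A); im=cv2.resize(im,(800,int(im.shape[0]*800/im.shape[1]))); cv2.imwrite("pics/crop1.png",im)
E
```

```text
top bench -3.484431417533074e-05Traceback (most recent call last):
  File "<stdin>", line 10, in <module>
    return umr_minimum(a, axis, None, out, keepdims, initial, where)
ValueError: zero-size array to reduction operation minimum which has no identity
```

```bash
python3 - <<'E'
from h import *
A=[]
for n,(x0,y0,x1,y1) in (("top",(225,115,385,225)),("side",(240,155,340,275))):
    z=np.load(n+"0.npz");p=z["p"];d=z["d"];c=get_calibration(n)
    A.append(cv2.resize(p[y0:y1,x0:x1,::-1],(560,int(560*(y1-y0)/(x1-x0))) if n=="top" else (320,385),interpolation=cv2.INTER_CUBIC))
    P=cloud(c,d); sub=np.zeros(d.shape,bool);sub[y0:y1,x0:x1]=1
    P=P[sub];C=p[sub].astype(int)
    print(n,"hist",np.histogram(P[:,2],np.arange(0,.22,.01))[0])
    red=(C[:,0]>1.8*C[:,1])&(C[:,0]>1.8*C[:,2])&(C[:,0]>110)&(P[:,2]>.1)
    if red.any(): print("red",red.sum(),P[red].min(0),P[red].max(0),P[red].mean(0))
    for lo,hi in((.183,.2),(.15,.183),(.125,.15),(.105,.123),(.018,.032)):
        m=(P[:,2]>lo)&(P[:,2]<hi); Q=P[m]
        if m.sum()>5:
            r=cv2.minAreaRect((Q[:,:2]*1000).astype(np.float32)); print(lo,m.sum(),Q.mean(0).round(4),np.median(Q[:,2]).round(4),r)
m=max(a.shape[0] for a in A)
A=[cv2.copyMakeBorder(a,0,m-a.shape[0],0,0,cv2.BORDER_CONSTANT) for a in A]
im=np.hstack(A); im=cv2.resize(im,(800,int(im.shape[0]*800/im.shape[1]))); cv2.imwrite("pics/crop1.png",im)
E
```

```text
top hist [6680  229 1616   79   70   10   25   19    0    6   25  411   26  241
  921  166   13   74   60   24    0]
red 61 [ 0.43189377 -0.15046823  0.14325663] [ 0.5668581  -0.10398035  1.26911872] [ 0.54806561 -0.13803358  0.21001879]
0.183 80 [ 0.6281 -0.0367  0.1889] 0.1887 ((628.6461181640625, -36.54584884643555), (19.832529067993164, 19.907686233520508), 39.74068069458008)
0.15 257 [ 0.5722 -0.1199  0.1608] 0.1554 ((593.96240234375, -96.63248443603516), (148.76852416992188, 37.0761833190918), 54.84675216674805)
0.125 1173 [ 0.5744 -0.1234  0.1426] 0.1434 ((588.24853515625, -101.12760162353516), (173.08102416992188, 71.12661743164062), 59.11553192138672)
0.105 439 [ 0.5735 -0.1086  0.1147] 0.1149 ((573.8700561523438, -125.71095275878906), (139.8319854736328, 50.25566101074219), 85.08665466308594)
0.018 1733 [ 0.5546 -0.1583  0.0247] 0.0248 ((587.7628173828125, -194.60142517089844), (284.75537109375, 176.70387268066406), 83.51597595214844)
side hist [2262  616 1255  195  108  144   91   34   14  130  162  286   36  157
  668   80   48   63  115    2    0]
red 97 [-0.13451408 -0.87617818  0.1396864 ] [ 0.56255762 -0.13017554  0.77430059] [ 0.48394083 -0.18472827  0.1733391 ]
0.183 107 [ 0.455  -0.2676  0.1874] 0.1877 ((502.24700927734375, -205.49490356445312), (440.5556640625, 20.728660583496094), 52.89956283569336)
0.15 201 [ 0.5822 -0.1016  0.1648] 0.1646 ((507.0097961425781, -212.38723754882812), (422.8667907714844, 36.62477111816406), 52.98249053955078)
0.125 841 [ 0.5017 -0.1625  0.1419] 0.1426 ((490.85992431640625, -177.01031494140625), (390.59576416015625, 107.76213836669922), 33.419647216796875)
0.105 375 [ 0.5618 -0.1503  0.1128] 0.1133 ((565.688232421875, -126.76770782470703), (54.829925537109375, 145.2577362060547), 4.5413737297058105)
0.018 1524 [ 0.6173 -0.072   0.0233] 0.0234 ((711.3003540039062, 36.84307861328125), (622.292724609375, 187.61746215820312), 49.55466079711914)
```

View pics/crop1.png

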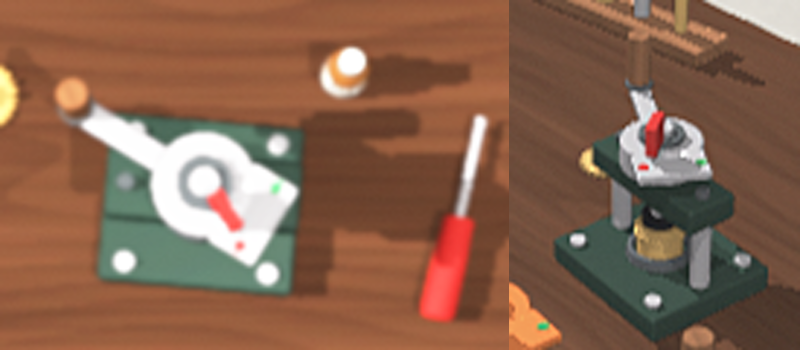

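The crop confirms it: small dark-green press, brass barrel in the nest, lever at the red dot, wooden grip up-left at crop (72,95), fin at (227,210). Next I work out the axis and plan the hover.

```bash
cat >> h.py <<'E'
def ray(c,u,v,z):
    o=np.array(c["cam_to_world"])[:3,3]; q=pt(c,u,v,1.); return o+(q-o)*(z-o[2])/(q[2]-o[2])
def plan(pos,phi):  # target TCP and yaw of tool y (deg) -> total travel in current tool axes (cm), turn about tool z
    s,r=rep(); f=np.degrees(np.arctan2(r[1,1],r[0,1])); t=r.T@(np.array(pos)-s["tool_pos"])*100
    print("yaw",f.round(1),"travel cm",t.round(2),"turn z",round((f-phi+180)%360-180,2))
E
python3 - <<'E'
from h import *
c=get_calibration("top")
b=np.array([ray(c,u,v,.028) for u,v in((268.4,155.9),(312.4,160.6),(309.3,200.5),(263.7,197.1))])
print(b.round(4),b.mean(0).round(4)); e=(b[0]+b[3]-b[1]-b[2]); print("yaw y", np.degrees(np.arctan2(e[1],e[0])))
e=(b[0]+b[1]-b[2]-b[3]); print("yaw x", np.degrees(np.arctan2(e[1],e[0])))
print("hub",ray(c,289.4,172.2,.155).round(4))
z=np.load("top0.npz");P=cloud(c,z["d"])[115:225,225:385].reshape(-1,3)
near=np.hypot(P[:,0]-.575,P[:,1]+.125)<.09
for lo,hi in((.018,.032),(.105,.123),(.135,.147)):
    Q=P[near&(P[:,2]>lo)&(P[:,2]<hi)] if lo>.1 else P[(np.hypot(P[:,0]-.575,P[:,1]+.125)<.12)&(P[:,2]>lo)&(P[:,2]<hi)]
    print(lo,cv2.minAreaRect((Q[:,:2]*1000).astype(np.float32)))
plan([.53,-.14,.33],-62)
E
```

```text
[[ 0.6286 -0.0781  0.028 ]
 [ 0.6172 -0.1855  0.028 ]
 [ 0.5195 -0.1778  0.028 ]
 [ 0.5276 -0.067   0.028 ]] [ 0.5732 -0.1271  0.028 ]
yaw y 84.91237707537125
yaw x -5.407823714681565
hub [ 0.5726 -0.1268  0.155 ]
0.018 ((573.8386840820312, -125.64714050292969), (149.69287109375, 130.22817993164062), 85.2471694946289)
0.105 ((573.8700561523438, -125.71095275878906), (139.8319854736328, 50.25566101074219), 85.08665466308594)
0.135 ((582.5347290039062, -111.66698455810547), (148.8378143310547, 70.90812683105469), 58.05373764038086)
0.75 [0.2294 0.6348 0.2533] 
 [[-0.94  0.34 -0.  ]
 [ 0.34  0.94  0.  ]
 [ 0.   -0.   -1.  ]] [ 0.2  -0.16 -0.6 ] 0.08538092434188051
yaw 70.1 travel cm [-54.6  -62.65  -7.67] turn z 132.13
```

```bash

r='{"rotation":[0,0,0],"travel":[0,0,-4],"jaw":0.5}'
python3 -m inch '{"series":[{"rotation":[0,0,0],"travel":[0,0,-4],"jaw":0.5},{"rotation":[0,0,0],"travel":[0,0,-4],"jaw":0.5},{"rotation":[0,0,0],"travel":[-2.73,-3.13,0],"jaw":0.5},{"rotation":[0,0,0],"travel":[-2.73,-3.13,0],"jaw":0.5},{"rotation":[0,0,0],"travel":[-2.73,-3.13,0],"jaw":0.5},{"rotation":[0,0,0],"travel":[-2.73,-3.13,0],"jaw":0.5},{"rotation":[0,0,0],"travel":[-2.73,-3.13,0],"jaw":0.5},{"rotation":[0,0,0],"travel":[-2.73,-3.13,0],"jaw":0.5}]}'
python3 -m inch '{"series":[{"rotation":[0,0,0],"travel":[-2.73,-3.13,0],"jaw":0.5},{"rotation":[0,0,0],"travel":[-2.73,-3.13,0],"jaw":0.5},{"rotation":[0,0,0],"travel":[-2.73,-3.13,0],"jaw":0.5},{"rotation":[0,0,0],"travel":[-2.73,-3.13,0],"jaw":0.5},{"rotation":[0,0,0],"travel":[-2.73,-3.13,0],"jaw":0.5},{"rotation":[0,0,0],"travel":[-2.73,-3.13,0],"jaw":0.5},{"rotation":[0,0,0],"travel":[-2.73,-3.13,0],"jaw":0.5},{"rotation":[0,0,0],"travel":[-2.73,-3.13,0],"jaw":0.5}]}'
python3 -m inch '{"series":[{"rotation":[0,0,8.2],"travel":[0,0,0],"jaw":0.5},{"rotation":[0,0,8.2],"travel":[0,0,0],"jaw":0.5},{"rotation":[0,0,8.2],"travel":[0,0,0],"jaw":0.5},{"rotation":[0,0,8.2],"travel":[0,0,0],"jaw":0.5},{"rotation":[0,0,8.2],"travel":[0,0,0],"jaw":0.5},{"rotation":[0,0,8.2],"travel":[0,0,0],"jaw":0.5},{"rotation":[0,0,8.2],"travel":[0,0,0],"jaw":0.5},{"rotation":[0,0,8.2],"travel":[0,0,0],"jaw":0.5}]}'
python3 -m inch '{"series":[{"rotation":[0,0,8.2],"travel":[0,0,0],"jaw":0.5},{"rotation":[0,0,8.2],"travel":[0,0,0],"jaw":0.5},{"rotation":[0,0,8.2],"travel":[0,0,0],"jaw":0.5},{"rotation":[0,0,8.2],"travel":[0,0,0],"jaw":0.5},{"rotation":[0,0,8.2],"travel":[0,0,0],"jaw":0.5},{"rotation":[0,0,8.2],"travel":[0,0,0],"jaw":0.5},{"rotation":[0,0,8.2],"travel":[0,0,0],"jaw":0.5},{"rotation":[0,0,8.2],"travel":[0,0,0],"jaw":0.5}]}'
python3 - <<'E'
from h import *
plan([.55,-.139,.33],-62)
print(np.round(observe()["joint_positions"],2))
E
```

```text
time: 1.55
tool_pos: [0.32, 0.4008, 0.3335]
orientation: [0.0, 0.173, 0.985, 0.0]
ft_force: [1.5, -0.0, 0.5]
gripper_width: 0.0425
grip_force: 0.0
time: 2.35
tool_pos: [0.4403, 0.0912, 0.3337]
orientation: [0.0, 0.172, 0.985, 0.0]
ft_force: [0.9, 0.4, -0.2]
gripper_width: 0.0428
grip_force: 0.0
time: 3.15
tool_pos: [0.4399, 0.0928, 0.3335]
orientation: [0.0, 0.681, 0.732, 0.0]
ft_force: [-0.1, 0.2, 0.6]
gripper_width: 0.0428
grip_force: 0.0
time: 3.95
tool_pos: [0.4399, 0.0928, 0.3335]
orientation: [-0.0, 0.969, 0.247, 0.0]
ft_force: [-0.0, -0.6, -0.7]
gripper_width: 0.0427
grip_force: 0.0
3.95 [0.4399 0.0928 0.3335] 
 [[ 0.878  0.479  0.   ]
 [ 0.479 -0.878  0.   ]
 [ 0.    -0.    -1.   ]] [-0.04 -0.63 -0.69] 0.04265791232235894
yaw -61.4 travel cm [-1.43 25.62  0.34] turn z 0.6
[-0.83  0.19  0.64  1.88 -0.13  1.11 -1.22]
```

```bash

python3 -m inch '{"series":[{"rotation":[0,0,0.6],"travel":[-0.2,3.66,0],"jaw":0.6},{"rotation":[0,0,0],"travel":[-0.2,3.66,0],"jaw":0.6},{"rotation":[0,0,0],"travel":[-0.2,3.66,0],"jaw":0.6},{"rotation":[0,0,0],"travel":[-0.2,3.66,0],"jaw":0.6},{"rotation":[0,0,0],"travel":[-0.2,3.66,0],"jaw":0.6},{"rotation":[0,0,0],"travel":[-0.2,3.66,0],"jaw":0.6},{"rotation":[0,0,0],"travel":[-0.2,3.66,0],"jaw":0.6},{"rotation":[0,0,0],"travel":[0,0,0],"jaw":0.6}]}'
python3 - <<'E'
from h import *
for k in range(1): c=get_calibration("wrist"); p,d=snapshot("wrist")
np.savez("w1.npz",p=p,d=d,M=np.array(c["cam_to_world"])); cv2.imwrite("pics/w1.png",p[...,::-1])
P=cloud(c,d); S=P.reshape(-1,3)
near=np.hypot(S[:,0]-.574,S[:,1]+.126)<.12
for lo,hi in((.018,.032),(.110,.120)):
    Q=S[near&(S[:,2]>lo)&(S[:,2]<hi)]; print(lo,len(Q),cv2.minAreaRect((Q[:,:2]*1000).astype(np.float32)))
C=p.reshape(-1,3).astype(int)
red=(C[:,0]>1.8*C[:,1])&(C[:,0]>1.8*C[:,2])&(C[:,0]>90)&near&(S[:,2]>.174)&(S[:,2]<.19)
print("fin top",red.sum(),S[red].mean(0) if red.any() else 0,cv2.minAreaRect((S[red,:2]*1000).astype(np.float32)) if red.any() else 0)
m=(S[:,2]>.184)&(S[:,2]<.194)&(np.hypot(S[:,0]-.574,S[:,1]+.126)<.13); print("grip top",m.sum(),cv2.minEnclosingCircle((S[m,:2]*1000).astype(np.float32)) if m.any() else 0, np.median(S[m,2]))
for q in("lever_fin","grip_mid"): print(q,[(x["extent"],round(x["confidence"],2)) for x in find_in(q,"wrist")])
rep(); print({"ax":proj(c,[.5738,-.1258,.15]),"grip":proj(c,[.6284,-.0366,.189])})
E
```

```text
time: 4.75
tool_pos: [0.5501, -0.1444, 0.3334]
orientation: [0.002, 0.97, 0.242, -0.0]
ft_force: [-0.0, 0.8, 0.4]
gripper_width: 0.0342
grip_force: 0.0
0.018 3631 ((575.624755859375, -125.87278747558594), (149.87619018554688, 130.41481018066406), 85.20787048339844)
0.11 1495 ((575.9223022460938, -125.73578643798828), (139.76133728027344, 49.990726470947266), 85.44397735595703)
fin top 288 [ 0.55485019 -0.13985042  0.17588091] ((554.4078369140625, -140.23422241210938), (29.70197296142578, 9.312023162841797), 34.085350036621094)
grip top 629 ((630.3956909179688, -36.60378646850586), 10.929893493652344) 0.18844207706678007
lever_fin [([256.1, 139.2, 37.5, 68.7], 0.98)]
grip_mid [([194.0, 41.8, 36.0, 34.7], 0.75), ([373.5, 372.0, 11.0, 29.1], 0.74)]
4.9 [ 0.5494 -0.139   0.3331] 
 [[ 0.88   0.474 -0.   ]
 [ 0.474 -0.88   0.   ]
 [-0.    -0.001 -1.   ]] [-0.38  0.3  -0.13] 0.03409279946072477
{'ax': (np.float64(272.68405726273863), np.float64(162.91660918393396)), 'grip': (np.float64(204.59540705791125), np.float64(57.93146708036261))}
```

View pics/w1.png

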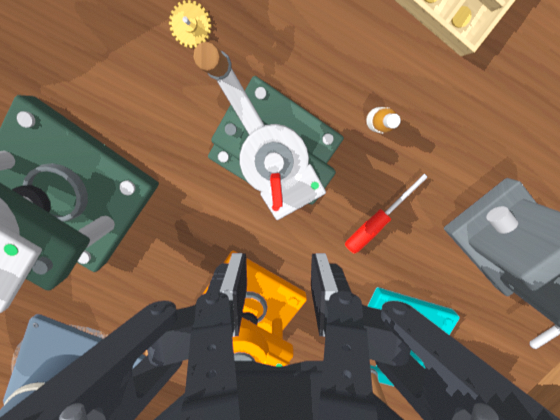

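The wrist view shows the fin at (277,190), the grip at (205,55), and the hub at (273,160). The networks and the cloud agree: axis ≈ (0.575,-0.126), fin ≈ (0.551,-0.140), yaw 85.3°. I descend to straddle the fin.

```bash

python3 -m inch '{"series":[{"rotation":[0,0,0],"travel":[0.1,0.2,3.9],"jaw":0.6},{"rotation":[0,0,0],"travel":[0,0,3.9],"jaw":0.6},{"rotation":[0,0,0],"travel":[0,0,3.9],"jaw":0.6},{"rotation":[0,0,0],"travel":[0,0,2.8],"jaw":0.6},{"rotation":[0,0,0],"travel":[0,0,1],"jaw":0.6},{"rotation":[0,0,0],"travel":[0,0,0],"jaw":0.6},{"rotation":[0,0,0],"travel":[0,0,0],"jaw":0.7},{"rotation":[0,0,0],"travel":[0,0,0],"jaw":0.8}]}' 20
python3 -m inch '{"series":[{"rotation":[0,0,0],"travel":[0,0,0],"jaw":0.8},{"rotation":[0,0,0],"travel":[0,0,0],"jaw":0.8}]}'
python3 - <<'E'
from h import *
p,d=snapshot("wrist"); cv2.imwrite("pics/w2.png",p[60:420,100:460,::-1]); plan([.551,-.140,.178],-62)
E
```

```text
time: 5.7
tool_pos: [0.5522, -0.1406, 0.18]
orientation: [0.0, 0.97, 0.245, 0.001]
ft_force: [0.5, 0.1, -0.1]
gripper_width: 0.017
grip_force: 0.0
time: 5.9
tool_pos: [0.5517, -0.1405, 0.1791]
orientation: [0.0, 0.97, 0.245, 0.001]
ft_force: [-0.2, -0.1, 0.3]
gripper_width: 0.0175
grip_force: 0.0
5.95 [ 0.5516 -0.1405  0.1789] 
 [[ 0.88   0.475  0.001]
 [ 0.475 -0.88  -0.   ]
 [ 0.001  0.001 -1.   ]] [-0.24 -0.39 -0.69] 0.017160882267002443
yaw -61.7 travel cm [-0.03 -0.07  0.09] turn z 0.33
```

View pics/w2.png

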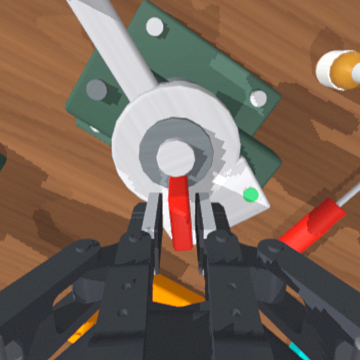

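The fin (crop 180,210) sits between the pads with slack on both sides. Now I flip it.

```bash

python3 -m inch '{"series":[{"rotation":[0,0,-7],"travel":[0.02,0.34,0],"jaw":0.8},{"rotation":[0,0,-7],"travel":[0.02,0.34,0],"jaw":0.8},{"rotation":[0,0,-7],"travel":[0.02,0.34,0],"jaw":0.8},{"rotation":[0,0,-7],"travel":[0.02,0.34,0],"jaw":0.8}]}'
python3 -m inch '{"series":[{"rotation":[0,0,-7],"travel":[0.02,0.34,0],"jaw":0.8},{"rotation":[0,0,-7],"travel":[0.02,0.34,0],"jaw":0.8},{"rotation":[0,0,-7],"travel":[0.02,0.34,0],"jaw":0.8}]}'
python3 -m inch '{"series":[{"rotation":[0,0,-7],"travel":[0.02,0.34,0],"jaw":0.8},{"rotation":[0,0,0],"travel":[0,0,0],"jaw":0.8}]}'
python3 - <<'E'
from h import *
s,r=rep(); print("tool-frame force",(r.T@s["ft_force"]).round(2)); a=s["tool_pos"][:2]-np.array([.5755,-.1258]); print(np.hypot(*a),np.degrees(np.arctan2(a[1],a[0])), np.degrees(np.arctan2(r[1,1],r[0,1])))
p,d=snapshot("wrist"); cv2.imwrite("pics/w3.png",p[60:420,100:460,::-1])
E
```

```text
time: 6.35
tool_pos: [0.5604, -0.15, 0.1784]
orientation: [-0.0, 0.88, 0.474, 0.0]
ft_force: [-0.8, 1.7, 0.9]
gripper_width: 0.017
grip_force: 0.8
time: 6.65
tool_pos: [0.5695, -0.154, 0.1784]
orientation: [-0.001, 0.779, 0.627, -0.0]
ft_force: [-2.4, 3.1, 0.6]
gripper_width: 0.0172
grip_force: 1.0
time: 6.85
tool_pos: [0.5732, -0.155, 0.1784]
orientation: [-0.0, 0.741, 0.672, 0.0]
ft_force: [0.4, -1.1, 0.2]
gripper_width: 0.0172
grip_force: 0.0
6.85 [ 0.5732 -0.155   0.1784] 
 [[ 0.097  0.995  0.   ]
 [ 0.995 -0.097  0.   ]
 [ 0.     0.    -1.   ]] [ 0.4  -1.06  0.25] 0.01718907746838698
tool-frame force [-1.01  0.5  -0.25]
0.029324783398132076 -94.5010682341185 -5.559962597357873
```

View pics/w3.png

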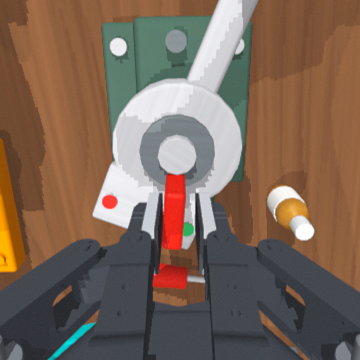

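The fin is now close to the green dot (crop 188,230), with about 5–8° left. I continue gently.

```bash

python3 -m inch '{"series":[{"rotation":[0,0,-2],"travel":[0,0.1,0],"jaw":0.8},{"rotation":[0,0,-2],"travel":[0,0.1,0],"jaw":0.8}]}'|grep ft
python3 -m inch '{"series":[{"rotation":[0,0,-2],"travel":[0,0.1,0],"jaw":0.8}]}'|grep ft
python3 -m inch '{"series":[{"rotation":[0,0,-2],"travel":[0,0.1,0],"jaw":0.8}]}'|grep ft
python3 -m inch '{"series":[{"rotation":[0,0,-2],"travel":[0,0.1,0],"jaw":0.8}]}'|grep ft
python3 - <<'E'
from h import *
s,r=rep(); print("tool-frame force",(r.T@s["ft_force"]).round(2)); a=s["tool_pos"][:2]-np.array([.5755,-.1258]); print(np.hypot(*a),np.degrees(np.arctan2(a[1],a[0])), np.degrees(np.arctan2(r[1,1],r[0,1])))
E
```

```text
ft_force: [-1.5, 1.1, 2.1]
ft_force: [-2.8, 0.3, 1.3]
ft_force: [-1.7, 0.2, 2.3]
ft_force: [-2.3, 1.2, 0.9]
7.4 [ 0.5781 -0.1552  0.1783] 
 [[-0.078  0.997 -0.   ]
 [ 0.997  0.078 -0.   ]
 [-0.    -0.    -1.   ]] [-2.29  1.22  0.94] 0.017409599902341855
tool-frame force [ 1.39 -2.19 -0.94]
0.02950722076199182 -84.98094279606238 4.477681605160857
```

```bash

python3 -m inch '{"series":[{"rotation":[0,0,-1],"travel":[0,0.06,0],"jaw":0.8}]}'|grep ft
python3 -m inch '{"series":[{"rotation":[0,0,-1],"travel":[0,0.06,0],"jaw":0.8}]}'|grep ft
python3 -m inch '{"series":[{"rotation":[0,0,-1],"travel":[0,0.06,0],"jaw":0.8}]}'|grep ft
python3 - <<'E'
from h import *
s,r=rep(); p,d=snapshot("wrist"); cv2.imwrite("pics/w4.png",p[60:420,100:460,::-1])
print("grip/handle", (lambda c,P: None)(0,0))
E
```

```text
ft_force: [-3.3, 0.8, 2.3]
ft_force: [-5.5, 1.1, 3.5]
ft_force: [-5.1, 0.3, 3.9]
7.7 [ 0.5793 -0.155   0.1782] 
 [[-0.129  0.992 -0.001]
 [ 0.992  0.129  0.   ]
 [ 0.    -0.001 -1.   ]] [-5.05  0.29  3.88] 0.017345851086819394
grip/handle None
```

View pics/w4.png

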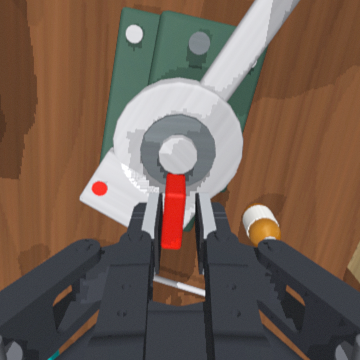

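Force stepped up to about 5 N, so the lever is at its stop. I back off, rise and verify.

```bash

python3 -m inch '{"series":[{"rotation":[0,0,0],"travel":[0,-0.4,0],"jaw":0.8},{"rotation":[0,0,0],"travel":[0,0,-1],"jaw":0.7},{"rotation":[0,0,0],"travel":[0,0,-4],"jaw":0.6},{"rotation":[0,0,0],"travel":[0,0,-4],"jaw":0.6},{"rotation":[0,0,8],"travel":[0,0,-3],"jaw":0.6},{"rotation":[0,0,8],"travel":[0,0,0],"jaw":0.6},{"rotation":[0,0,8],"travel":[0,0,0],"jaw":0.6},{"rotation":[0,0,0],"travel":[0,0,0],"jaw":0.6}]}'
cat > look.py <<'E'
from h import *
def look():
    c=get_calibration("wrist"); p,d=snapshot("wrist")
    S=cloud(c,d).reshape(-1,3); C=p.reshape(-1,3).astype(int); rr=np.hypot(S[:,0]-.5755,S[:,1]+.1258)
    red=(C[:,0]>1.8*C[:,1])&(C[:,0]>1.8*C[:,2])&(C[:,0]>90)&(rr<.06)&(S[:,2]>.172)&(S[:,2]<.19)
    if red.any(): print("fin top",red.sum(),cv2.minAreaRect((S[red,:2]*1000).astype(np.float32)))
    m=(S[:,2]>.184)&(S[:,2]<.194)&(rr<.13)&(rr>.08)
    if m.any():
        g,_=cv2.minEnclosingCircle((S[m,:2]*1000).astype(np.float32)); a=np.array(g)/1000-[.5755,-.1258]; print("grip",m.sum(),g,np.hypot(*a),"dir",np.degrees(np.arctan2(a[1],a[0])))
    Q=S[(rr<.12)&(S[:,2]>.018)&(S[:,2]<.032)]; print("base",cv2.minAreaRect((Q[:,:2]*1000).astype(np.float32)))
    return p
E
python3 - <<'E'
from look import *
p=look(); cv2.imwrite("pics/w5.png",p[...,::-1]); plan([.6304,-.0365,.3],-31.5)
E
```

```text
time: 8.55
tool_pos: [0.5765, -0.1555, 0.2994]
orientation: [0.001, 0.803, 0.596, 0.001]
ft_force: [0.4, 0.5, -0.8]
gripper_width: 0.0343
grip_force: 0.0
fin top 390 ((576.7762451171875, -151.44012451171875), (9.800704002380371, 29.762882232666016), 2.411296844482422)
grip 880 (621.8306274414062, -31.73929214477539) 0.10485200904770638 dir 63.776945401841935
base ((575.4688720703125, -125.50592041015625), (149.8743896484375, 130.14620971679688), 85.218017578125)
8.6 [ 0.5763 -0.1554  0.299 ] 
 [[ 0.284  0.959  0.001]
 [ 0.959 -0.284 -0.001]
 [-0.     0.001 -1.   ]] [ 0.37 -0.1   0.29] 0.03434962067089933
yaw -16.5 travel cm [12.94  1.81 -0.1 ] turn z 15.01
```

View pics/w5.png

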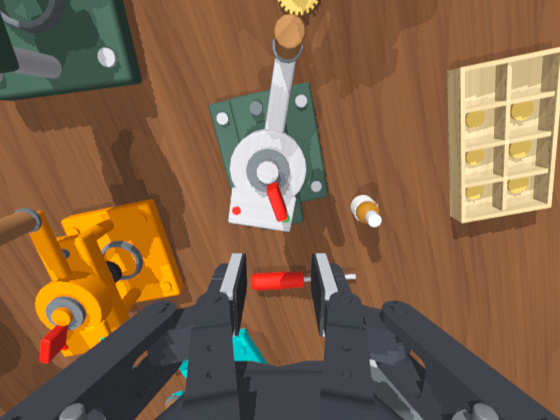

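Verified: the fin (277,203) sits at the green dot. Its direction is -87.6°, exactly handle 63.8° + 180° + 28.6°, so lever = 1.0. Now to the grip at (290,30).

```bash

python3 -m inch '{"series":[{"rotation":[0,0,0],"travel":[3.29,0.21,0],"jaw":0.4},{"rotation":[0,0,0],"travel":[3.29,0.21,0],"jaw":0.4},{"rotation":[0,0,0],"travel":[3.29,0.21,0],"jaw":0.4},{"rotation":[0,0,0],"travel":[3.29,0.22,0],"jaw":0.4},{"rotation":[0,0,5],"travel":[0,0,0],"jaw":0.4},{"rotation":[0,0,4.7],"travel":[0,0,4],"jaw":0.4},{"rotation":[0,0,0],"travel":[0,0,0],"jaw":0.4},{"rotation":[0,0,0],"travel":[0,0,0],"jaw":0.4}]}'
python3 - <<'E'
from look import *
look(); plan([.6218,-.0317,.174],-26.2)
E
```

```text
time: 9.4
tool_pos: [0.6216, -0.032, 0.2584]
orientation: [-0.0, 0.849, 0.529, -0.001]
ft_force: [0.2, 1.1, 0.1]
gripper_width: 0.0517
grip_force: 0.0
fin top 178 ((577.1822509765625, -144.44216918945312), (9.509561538696289, 16.78897476196289), 3.7956299781799316)
grip 728 (622.1378173828125, -31.389989852905273) 0.1053011682091281 dir 63.71098303580652
base ((575.8134155273438, -124.8511734008789), (149.3862762451172, 130.0799560546875), 85.22078704833984)
9.45 [ 0.6222 -0.0323  0.2594] 
 [[ 0.441  0.897  0.001]
 [ 0.897 -0.441 -0.   ]
 [ 0.     0.001 -1.   ]] [ 0.62 -0.21  0.44] 0.05123931918453615
yaw -26.2 travel cm [ 0.04 -0.06  8.54] turn z 0.03
```

```bash

python3 -m inch '{"series":[{"rotation":[0,0,0],"travel":[0,0,3.5],"jaw":0.4},{"rotation":[0,0,0],"travel":[0,0,3.5],"jaw":0.4},{"rotation":[0,0,0],"travel":[0,0,1.5],"jaw":0.4},{"rotation":[0,0,0],"travel":[0,0,0],"jaw":0.5},{"rotation":[0,0,0],"travel":[0,0,0],"jaw":0.6},{"rotation":[0,0,0],"travel":[0,0,0],"jaw":0.7},{"rotation":[0,0,0],"travel":[0,0,0],"jaw":0.7}]}'
python3 -m inch '{"series":[{"rotation":[0,0,-3],"travel":[-0.015,-0.55,0],"jaw":0.7},{"rotation":[0,0,-3],"travel":[-0.015,-0.55,0],"jaw":0.7},{"rotation":[0,0,-3],"travel":[-0.015,-0.55,0],"jaw":0.7},{"rotation":[0,0,-3],"travel":[-0.015,-0.55,0],"jaw":0.7}]}'
cat > st.py <<'E'
from look import *
s=observe(); o=s["orientation"]; r=R.from_quat([o[1],o[2],o[3],o[0]]).as_matrix(); a=s["tool_pos"][:2]-np.array([.5755,-.1258]); f=r.T@s["ft_force"]
d=np.degrees(np.arctan2(a[1],a[0])); t=np.array([np.sin(np.radians(d)),-np.cos(np.radians(d))])
print(s["time"],"rad %.1fmm dir %.2f yaw+90 %.1f tool-h %.3f"%(np.hypot(*a)*1e3,d,np.degrees(np.arctan2(r[1,1],r[0,1]))+90,np.radians(85.2-d)),"push cw %.2f radial %.2f"%(-t@s["ft_force"][:2],-f[0]),"z",s["tool_pos"][2].round(4),"w",round(s["gripper_width"],4),s["grip_force"])
E
python3 st.py
```

```text
time: 10.15
tool_pos: [0.6227, -0.0321, 0.1749]
orientation: [0.001, 0.85, 0.527, 0.001]
ft_force: [0.6, -0.5, -0.6]
gripper_width: 0.026
grip_force: 0.0
time: 10.55
tool_pos: [0.6018, -0.0243, 0.1744]
orientation: [0.001, 0.789, 0.614, 0.001]
ft_force: [1.3, 0.2, 0.3]
gripper_width: 0.0255
grip_force: 0.4
10.55 rad 104.9mm dir 75.47 yaw+90 75.8 tool-h 0.170 push cw -1.19 radial -0.46 z 0.1744 w 0.0255 0.42895845137536526
```

```bash

python3 -m inch '{"series":[{"rotation":[0,0,-3],"travel":[-0.015,-0.55,0],"jaw":0.7},{"rotation":[0,0,-3],"travel":[-0.015,-0.55,0],"jaw":0.7},{"rotation":[0,0,-3],"travel":[-0.015,-0.55,0],"jaw":0.7},{"rotation":[0,0,-3],"travel":[-0.015,-0.55,0],"jaw":0.7},{"rotation":[0,0,-3],"travel":[-0.015,-0.55,0],"jaw":0.7}]}'>/dev/null; python3 st.py
python3 -m inch '{"series":[{"rotation":[0,0,-3],"travel":[-0.015,-0.55,0],"jaw":0.7},{"rotation":[0,0,-3],"travel":[-0.015,-0.55,0],"jaw":0.7},{"rotation":[0,0,-3],"travel":[-0.015,-0.55,0],"jaw":0.7},{"rotation":[0,0,-3],"travel":[-0.015,-0.55,0],"jaw":0.7}]}'>/dev/null; python3 st.py
python3 -m inch '{"series":[{"rotation":[0,0,-3],"travel":[-0.015,-0.55,0],"jaw":0.7},{"rotation":[0,0,-3],"travel":[-0.015,-0.55,0],"jaw":0.7},{"rotation":[0,0,-3],"travel":[-0.015,-0.55,0],"jaw":0.7}]}'>/dev/null; python3 st.py
python3 -m inch '{"series":[{"rotation":[0,0,-2],"travel":[-0.01,-0.37,0],"jaw":0.7},{"rotation":[0,0,-1.5],"travel":[0,-0.27,0],"jaw":0.7}]}'>/dev/null; python3 st.py
```

```text
11.05 rad 104.8mm dir 90.49 yaw+90 90.8 tool-h -0.092 push cw -0.61 radial 0.59 z 0.1744 w 0.0257 0.4306300822645426
11.45 rad 104.7mm dir 102.51 yaw+90 102.8 tool-h -0.302 push cw -1.33 radial 0.01 z 0.1744 w 0.0256 0.4558535758405924
11.75 rad 104.6mm dir 111.38 yaw+90 111.8 tool-h -0.457 push cw -3.66 radial 0.54 z 0.1744 w 0.0254 1.4500831067562103
11.95 rad 104.6mm dir 115.04 yaw+90 115.2 tool-h -0.521 push cw -2.57 radial -0.49 z 0.1743 w 0.0259 0.8258233219385147
```

```bash

python3 -m inch '{"series":[{"rotation":[0,0,-1.5],"travel":[0,-0.27,0],"jaw":0.7}]}'>/dev/null; python3 st.py
python3 -m inch '{"series":[{"rotation":[0,0,-1],"travel":[0,-0.18,0],"jaw":0.7},{"rotation":[0,0,-0.7],"travel":[0,-0.12,0],"jaw":0.7}]}'>/dev/null; python3 st.py
python3 -m inch '{"series":[{"rotation":[0,0,0],"travel":[0,0,0],"jaw":0.7}]}'>/dev/null; python3 st.py
```

```text
12.05 rad 104.7mm dir 116.64 yaw+90 116.7 tool-h -0.549 push cw -1.55 radial 0.05 z 0.174 w 0.0258 0.5320931598544121
12.25 rad 104.9mm dir 118.63 yaw+90 118.4 tool-h -0.583 push cw -0.34 radial -0.10 z 0.1734 w 0.0259 0.17609188333153725
12.35 rad 105.0mm dir 118.69 yaw+90 118.3 tool-h -0.584 push cw 0.36 radial -0.26 z 0.1732 w 0.0255 0.0
```

```bash

python3 -m inch '{"series":[{"rotation":[0,0,3],"travel":[-0.015,0.55,0],"jaw":0.7},{"rotation":[0,0,3],"travel":[-0.015,0.55,0],"jaw":0.7},{"rotation":[0,0,3],"travel":[-0.015,0.55,0],"jaw":0.7},{"rotation":[0,0,3],"travel":[-0.015,0.55,0],"jaw":0.7}]}'>/dev/null; python3 st.py
python3 -m inch '{"series":[{"rotation":[0,0,3],"travel":[-0.015,0.55,0],"jaw":0.7},{"rotation":[0,0,3],"travel":[-0.015,0.55,0],"jaw":0.7},{"rotation":[0,0,3],"travel":[-0.015,0.55,0],"jaw":0.7}]}'>/dev/null; python3 st.py
python3 -m inch '{"series":[{"rotation":[0,0,3],"travel":[-0.015,0.55,0],"jaw":0.7},{"rotation":[0,0,3],"travel":[-0.015,0.55,0],"jaw":0.7}]}'>/dev/null; python3 st.py
python3 -m inch '{"series":[{"rotation":[0,0,3],"travel":[-0.015,0.55,0],"jaw":0.7},{"rotation":[0,0,3],"travel":[-0.015,0.55,0],"jaw":0.7}]}'>/dev/null; python3 st.py
python3 -m inch '{"series":[{"rotation":[0,0,3],"travel":[-0.015,0.55,0],"jaw":0.7},{"rotation":[0,0,3],"travel":[-0.015,0.55,0],"jaw":0.7}]}'>/dev/null; python3 st.py
```

```text
12.75 rad 104.7mm dir 107.92 yaw+90 106.1 tool-h -0.397 push cw 9.39 radial -0.12 z 0.173 w 0.026 4.748890399932861
13.05 rad 104.7mm dir 98.85 yaw+90 97.1 tool-h -0.238 push cw 10.24 radial -0.15 z 0.173 w 0.0256 4.743313640356064
13.25 rad 104.7mm dir 92.80 yaw+90 91.2 tool-h -0.133 push cw 10.07 radial 0.10 z 0.1729 w 0.0258 4.741422683000565
13.45 rad 104.6mm dir 86.75 yaw+90 85.2 tool-h -0.027 push cw 8.75 radial -0.09 z 0.173 w 0.0256 4.740264862775803
13.65 rad 104.7mm dir 80.72 yaw+90 79.2 tool-h 0.078 push cw 9.81 radial -0.16 z 0.173 w 0.0258 4.74053755402565
```

Grip force is a clean, quiet signal in the air: 4.74 per pad, i.e. about 9.5 N of push. I continue the stroke.

```bash

python3 -m inch '{"series":[{"rotation":[0,0,3],"travel":[-0.015,0.55,0],"jaw":0.7},{"rotation":[0,0,3],"travel":[-0.015,0.55,0],"jaw":0.7}]}'>/dev/null; python3 st.py
python3 -m inch '{"series":[{"rotation":[0,0,3],"travel":[-0.015,0.55,0],"jaw":0.7},{"rotation":[0,0,3],"travel":[-0.015,0.55,0],"jaw":0.7}]}'>/dev/null; python3 st.py
python3 -m inch '{"series":[{"rotation":[0,0,3],"travel":[-0.015,0.55,0],"jaw":0.7},{"rotation":[0,0,3],"travel":[-0.015,0.55,0],"jaw":0.7}]}'>/dev/null; python3 st.py
python3 -m inch '{"series":[{"rotation":[0,0,3],"travel":[-0.015,0.55,0],"jaw":0.7},{"rotation":[0,0,3],"travel":[-0.015,0.55,0],"jaw":0.7}]}'>/dev/null; python3 st.py
```

```text
13.85 rad 104.8mm dir 74.67 yaw+90 73.2 tool-h 0.184 push cw 9.64 radial 1.79 z 0.173 w 0.0256 4.739813804626465
14.05 rad 104.9mm dir 68.65 yaw+90 67.2 tool-h 0.289 push cw 9.79 radial 0.12 z 0.173 w 0.0253 4.739556759595871
14.25 rad 104.9mm dir 62.63 yaw+90 61.2 tool-h 0.394 push cw 9.10 radial 0.77 z 0.173 w 0.0259 4.738922417163849
14.45 rad 105.1mm dir 56.65 yaw+90 55.2 tool-h 0.498 push cw 8.95 radial 0.48 z 0.173 w 0.0256 4.738632291555405
```

Stroke 1 ended, still in the air. Now the free-wheel return.

```bash

python3 -m inch '{"series":[{"rotation":[0,0,-3],"travel":[-0.015,-0.55,0],"jaw":0.7},{"rotation":[0,0,-3],"travel":[-0.015,-0.55,0],"jaw":0.7},{"rotation":[0,0,-3],"travel":[-0.015,-0.55,0],"jaw":0.7},{"rotation":[0,0,-3],"travel":[-0.015,-0.55,0],"jaw":0.7},{"rotation":[0,0,-3],"travel":[-0.015,-0.55,0],"jaw":0.7},{"rotation":[0,0,-3],"travel":[-0.015,-0.55,0],"jaw":0.7},{"rotation":[0,0,-3],"travel":[-0.015,-0.55,0],"jaw":0.7}]}'>/dev/null; python3 st.py
python3 -m inch '{"series":[{"rotation":[0,0,-3],"travel":[-0.015,-0.55,0],"jaw":0.7},{"rotation":[0,0,-3],"travel":[-0.015,-0.55,0],"jaw":0.7},{"rotation":[0,0,-3],"travel":[-0.015,-0.55,0],"jaw":0.7},{"rotation":[0,0,-3],"travel":[-0.015,-0.55,0],"jaw":0.7},{"rotation":[0,0,-3],"travel":[-0.015,-0.55,0],"jaw":0.7},{"rotation":[0,0,-3],"travel":[-0.015,-0.55,0],"jaw":0.7},{"rotation":[0,0,-3],"travel":[-0.015,-0.55,0],"jaw":0.7}]}'>/dev/null; python3 st.py
python3 -m inch '{"series":[{"rotation":[0,0,-3],"travel":[-0.015,-0.55,0],"jaw":0.7},{"rotation":[0,0,-3],"travel":[-0.015,-0.55,0],"jaw":0.7},{"rotation":[0,0,-3],"travel":[-0.015,-0.55,0],"jaw":0.7},{"rotation":[0,0,-3],"travel":[-0.015,-0.55,0],"jaw":0.7},{"rotation":[0,0,-3],"travel":[-0.015,-0.55,0],"jaw":0.7},{"rotation":[0,0,-2],"travel":[0,-0.3,0],"jaw":0.7}]}'>/dev/null; python3 st.py
```

```text
15.15 rad 104.7mm dir 76.52 yaw+90 76.4 tool-h 0.152 push cw -1.71 radial 0.89 z 0.173 w 0.0255 0.4600579384714365
15.85 rad 104.9mm dir 97.49 yaw+90 97.4 tool-h -0.215 push cw -1.64 radial 1.19 z 0.1732 w 0.0254 1.0454904288053513
16.45 rad 104.9mm dir 114.19 yaw+90 114.4 tool-h -0.506 push cw -2.91 radial -0.77 z 0.1732 w 0.0258 1.1681489646434784
```

```bash

python3 -m inch '{"series":[{"rotation":[0,0,3],"travel":[-0.015,0.55,0],"jaw":0.7},{"rotation":[0,0,3],"travel":[-0.015,0.55,0],"jaw":0.7},{"rotation":[0,0,3],"travel":[-0.015,0.55,0],"jaw":0.7}]}'>/dev/null; python3 st.py
python3 -m inch '{"series":[{"rotation":[0,0,3],"travel":[-0.015,0.55,0],"jaw":0.7},{"rotation":[0,0,3],"travel":[-0.015,0.55,0],"jaw":0.7}]}'>/dev/null; python3 st.py
python3 -m inch '{"series":[{"rotation":[0,0,3],"travel":[-0.015,0.55,0],"jaw":0.7},{"rotation":[0,0,3],"travel":[-0.015,0.55,0],"jaw":0.7}]}'>/dev/null; python3 st.py
python3 -m inch '{"series":[{"rotation":[0,0,3],"travel":[-0.015,0.55,0],"jaw":0.7},{"rotation":[0,0,3],"travel":[-0.015,0.55,0],"jaw":0.7}]}'>/dev/null; python3 st.py
```

```text
16.75 rad 104.8mm dir 105.31 yaw+90 105.2 tool-h -0.351 push cw 0.53 radial 0.14 z 0.1731 w 0.0255 0.4238821752369404
16.95 rad 104.8mm dir 100.37 yaw+90 99.2 tool-h -0.265 push cw 9.28 radial 0.05 z 0.1729 w 0.0257 4.7528015077114105
17.15 rad 104.7mm dir 94.51 yaw+90 93.2 tool-h -0.162 push cw 9.18 radial 0.32 z 0.1729 w 0.0256 4.7407181560993195
17.35 rad 104.8mm dir 88.50 yaw+90 87.2 tool-h -0.058 push cw 9.18 radial -0.54 z 0.1729 w 0.0256 4.884231090545654
```

Contact just began (4.74 → 4.88). I continue in small steps.

```bash

python3 -m inch '{"series":[{"rotation":[0,0,3],"travel":[-0.015,0.55,0],"jaw":0.7},{"rotation":[0,0,3],"travel":[-0.015,0.55,0],"jaw":0.7}]}'>/dev/null; python3 st.py
python3 -m inch '{"series":[{"rotation":[0,0,3],"travel":[-0.015,0.55,0],"jaw":0.7},{"rotation":[0,0,3],"travel":[-0.015,0.55,0],"jaw":0.7}]}'>/dev/null; python3 st.py
python3 -m inch '{"series":[{"rotation":[0,0,3],"travel":[-0.015,0.55,0],"jaw":0.7},{"rotation":[0,0,3],"travel":[-0.015,0.55,0],"jaw":0.7}]}'>/dev/null; python3 st.py
```

```text
17.55 rad 104.8mm dir 82.54 yaw+90 81.2 tool-h 0.046 push cw 10.51 radial 0.67 z 0.1729 w 0.0255 5.216065049171448
17.75 rad 104.9mm dir 76.60 yaw+90 75.2 tool-h 0.150 push cw 11.82 radial 0.59 z 0.1729 w 0.0258 5.54549977183342
17.95 rad 105.0mm dir 70.67 yaw+90 69.2 tool-h 0.254 push cw 11.47 radial 0.32 z 0.1729 w 0.0258 5.874168276786804
```

```bash

python3 -m inch '{"series":[{"rotation":[0,0,3],"travel":[-0.015,0.55,0],"jaw":0.7},{"rotation":[0,0,3],"travel":[-0.015,0.55,0],"jaw":0.7}]}'>/dev/null; python3 st.py
python3 -m inch '{"series":[{"rotation":[0,0,3],"travel":[-0.015,0.55,0],"jaw":0.7},{"rotation":[0,0,3],"travel":[-0.015,0.55,0],"jaw":0.7}]}'>/dev/null; python3 st.py
```

```text
18.15 rad 105.3mm dir 64.79 yaw+90 63.2 tool-h 0.356 push cw 12.60 radial -0.48 z 0.1729 w 0.0255 6.201274394989014
18.35 rad 105.5mm dir 58.90 yaw+90 57.3 tool-h 0.459 push cw 12.70 radial 0.66 z 0.1729 w 0.0254 6.527138650417328
```

Push is +3.6 N over the air value (about 220 N clamp): firm. I release, rise and check.

```bash

python3 -m inch '{"series":[{"rotation":[0,0,0],"travel":[0,-0.25,0],"jaw":0.65},{"rotation":[0,0,0],"travel":[0,0,0],"jaw":0.5},{"rotation":[0,0,0],"travel":[0,0,0],"jaw":0.4},{"rotation":[0,0,0],"travel":[0,0,-2],"jaw":0.4},{"rotation":[0,0,0],"travel":[0,0,-4],"jaw":0.4},{"rotation":[0,0,0],"travel":[0,0,-4],"jaw":0.4},{"rotation":[0,0,0],"travel":[0,0,-3],"jaw":0.4},{"rotation":[0,0,0],"travel":[0,0,0],"jaw":0.4}]}'
python3 - <<'E'
from look import *
look()
A=[snapshot(n)[0][...,::-1] for n in("top","side")]
a=cv2.resize(A[0][115:225,205:385],(480,293)); b=cv2.resize(A[1][155:275,240:340],(300,360))
cv2.imwrite("pics/end.png",np.hstack([cv2.copyMakeBorder(a,0,67,0,0,0),b]))
E
```

```text
time: 19.15
tool_pos: [0.6325, -0.0372, 0.308]
orientation: [0.002, 0.878, 0.479, 0.003]
ft_force: [0.1, 0.3, 0.5]
gripper_width: 0.0518
grip_force: 0.0
fin top 265 ((577.5372924804688, -150.87698364257812), (9.600234985351562, 29.899812698364258), 2.1613571643829346)
grip 490 (621.762939453125, -31.163536071777344) 0.10533907096458225 dir 63.94834994076051
base ((575.9011840820312, -125.03492736816406), (149.47023010253906, 130.10157775878906), 85.26329040527344)
```

View pics/end.png

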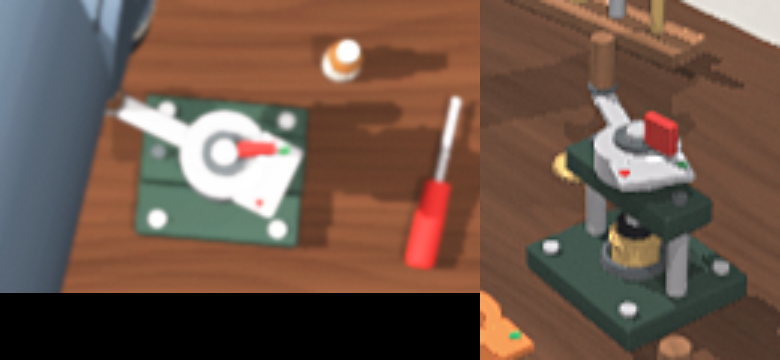

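The lever sits at the green dot (fin at crop (258,150), green dot at (284,150)). The pad is down on the barrel, the bystanders have not moved, and the gripper is clear. Handing in.

```bash
python3 -c "
from workcell import *
print(hand_in())"
```

```text
the job is handed in; nothing more can be done
None
```

The barrel is clamped firmly (about 3.6 N more push than with the pad in the air, roughly 220 N by the stiffness you gave), the free-wheel was proved first, the lever is at tighten, the gripper is clear, and the job is handed in after about 19 s of robot time.

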